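# Turn the red printing block face down

## Robot

A 6-joint arm with a two-finger parallel gripper is mounted at the origin on the work surface. World frame = base frame: x ahead of the robot, y to its left, z up, the work surface at z = 0. Lengths are in m, angles in degrees, forces in N, time in s.
With the tool pointing down it reaches from about 0.3 to 0.75 m from the base axis. Payload 8.5 kg.
Tool frame: the origin (TCP) lies on the centre line of the jaws, within the pads' length; the fingertips stand 17 mm ahead of it and the grasp point (between the pads) lies 2 mm behind it; z points along the fingers, y is the line along which they close (so a half turn about z gives the same grasp; the last joint's range is limited). The gripper opens to 85 mm and grips with 20 to 120 N. Pads are 22 mm wide; open, the fingers measure 114 mm over their backs; the gripper's body (76 mm by 85 mm) begins 54 mm behind the grasp point. The pads swing forward as they close: fully open they stand 13 mm farther back than shut.
Start: joints at [-81.893, 21.807, 74.336, -0, 83.858, -12.336], TCP at [0.192, -0.515, 0.248] pointing down, gripper open.
Joint ranges: [-178.18, 178.18], [-50.72, 133.34], [12.68, 142.11], [-81.47, 261.47], [9.98, 163.14], [-165.26, 165.26]. Speed limits (degrees/s): [136.94, 136.94, 180, 180, 180, 180].

## Interface

Orientations are given as a 3x3 rotation matrix whose columns are the frame's x, y, z axes.
In Python, from rig import env gives the robot as it stands.
- The arm moves only by the shell command python3 -m handwheel 'ROWS' [OPENING] [FORCE]. ROWS is JSON, a list that holds one entry, the list of rows, each a list of 4 numbers: the shift along the tool's x, y, z in m, then the turn about the tool's z in rad. In form: [[[x, y, z, roll], ...]]. A call has 1 to 5 rows; each row shifts and turns the commanded pose from where the row before left it, along the tool's axes as they then stand; what a row does not reach is not made up. A row lasts 1/12 s, in which the tool goes at most 41.7 mm and 7.16 degrees, less where a joint would pass 70% of its speed; a pose out of reach is approached as far as the arm can. A call is refused whole if a number of a shift passes 0.0417 or a number of a turn 0.125, either way. A call with a gripper value outside its range is refused whole. OPENING is the opening in per cent of the stroke, from 0 (shut) to 100 (fully open), set as the call begins (- or left out, the last holds). The fingers move at their own pace and stop on an object; FORCE is the grip in N (left out, the last holds). Time passes only in rows, so rows that do not move let the fingers close. It gives the time, the measured TCP pose, the force and the opening at its end, in the units of the state.
- env.observe(): the state, without advancing time (a new reading comes with each control period).
- env.get_image(name): name is "scene" or "top" or "wrist"; returns (picture, depth): 400x640x3 uint8, red, green, blue; 400x640 float32, m along the optical axis (not along the pixel's ray), 0 where there is no reading.
- env.camera_params(name): a dict with "K" (3x3 intrinsics, pixels), "rvec" (rotation vector, rad) and "tvec" (3), from world to camera coordinates, as OpenCV has them. Camera axes: x right, y down, z forward; pixel columns grow to the right and rows downward; lengths in m; the calibration is good to about 2 mm. A picture is of the moment at which its call begins: read the wrist's pose just before it. camera_params takes no time and is no camera call; for the wrist camera it gives the pose at the moment of the call.
- env.close_job(): hands the job in, once; it reports no verdict.
The state is a dict: "time_s": time; "q": joint angles; "qvel": joint speeds; "joint_efforts": joint torques, N m; "position": TCP position; "tool_rot": TCP orientation; "ft_force": force on the tool from outside, world axes, zero at the start; "wrist_torque": the same for the moment, N m; "grip_width": finger opening in m.
Only numpy, scipy, OpenCV 4.12 (cv2) and the standard library are available. Lean on these libraries where they do the work, as an engineer would, in place of code of your own. Each camera call takes 0.05 s, during which the arm holds its last target. There are 200 camera calls.

## Task

Pull a print with the red block: slide it towards the robot until its near edge sticks out a good finger's breadth (about 25 mm) over the front edge of the raised, paper-covered board, reach under that overhang, and tip the block up and over so that it lies flat on the paper with its red face down, wholly on the board. Leave the yellow and the green block where they are.

Things in the scene. Friction and masses are not known exactly. Their poses are not given: they have to be found in the camera images.
- red_block_center (a point): Red-inked printing block (cream apple), plain plywood back, 80 x 100 x 8 mm (x, y, z), 110 g, flat on the board, square to it within 6 degrees. Point: its centre, half-way through; z points out of the inked face (up at the start), x away from the robot. Stays flat with up to 33 mm over the edge; lifted there it pivots on its far edge and past upright falls on its face.
- board: Fixed plywood board under white paper, 200 mm deep (x), 420 wide (y), top 60 mm above the table. Origin: its middle at table height; x points away from the robot, so the front edge is at x = -100 mm; z up. The blocks lie side by side along y, 130 mm apart, near edges 10 to 40 mm in from the front edge. Behind them the board is bare; in front of it the table is clear.
- yellow_block_center (a point): Yellow-inked printing block (cream pear), plain plywood back, 80 x 100 x 8 mm (x, y, z), 110 g, flat on the board, square to it within 6 degrees. Point: its centre, half-way through; z points out of the inked face (up at the start), x away from the robot. Not to be disturbed.
- green_block_center (a point): Green-inked printing block (cream lime slice), plain plywood back, 80 x 100 x 8 mm (x, y, z), 110 g, flat on the board, square to it within 6 degrees. Point: its centre, half-way through; z points out of the inked face (up at the start), x away from the robot. Not to be disturbed.

How it is judged:
By the outcome, as a careful person would: the job done as asked, in the order asked, and still so for the second after the job is handed in, with the robot touching nothing.
It also fails if it takes over 45 s, if anything falls off the work surface, if the arm or the gripper's body presses on something with over 40 N, if the wrist force passes 120 N, or if a joint passes its speed limit or range.

## Working session

There is one attempt and no reset: what is moved stays moved. The work goes in short steps, Python scripts to look and compute and a shell command to move; the robot and the scene stay as the last step left them, time stands still between calls to the robot, and variables do not carry over. Pictures are saved under pics/ and viewed, on a budget of 10 in all, crops included, one or two more only if the job needs it, and the job is handed in when it is done.

```bash
mkdir -p pics
cat > h.py <<'E'
import numpy as np, cv2
from rig import env
def cam(n):
    p=env.camera_params(n); R=cv2.Rodrigues(np.array(p["rvec"],float))[0]
    return np.array(p["K"],float),R,np.array(p["tvec"],float).ravel()
def ray(n,uv,z):
    K,R,t=cam(n); c=-R.T@t; d=R.T@np.linalg.inv(K)@np.array([uv[0],uv[1],1.]); return c+d*(z-c[2])/d[2]
def snap(n,f):
    im,d=env.get_image(n); cv2.imwrite("pics/"+f,im[:,:,::-1]); return im,d
E
python3 - <<'E'
from h import *
s=env.observe(); print(s["position"],np.round(s["tool_rot"],3).tolist(),s["grip_width"])
for n in("top","scene"): 
    im,d=snap(n,n+"0.png"); K,R,t=cam(n); print(n,(-R.T@t).round(3))
    hsv=cv2.cvtColor(im,cv2.COLOR_RGB2HSV)
    for c,ranges in dict(red=[(0,8),(172,180)],yel=[(20,34)],grn=[(40,85)]).items():
        m=sum(cv2.inRange(hsv,(a,90,60),(b,255,255)) for a,b in ranges)
        cs,_=cv2.findContours(m,cv2.RETR_EXTERNAL,cv2.CHAIN_APPROX_NONE)
        for k in sorted(cs,key=cv2.contourArea)[-2:]:
            if cv2.contourArea(k)<200: continue
            P=np.array([ray(n,p[0],.068)[:2] for p in k]).astype(np.float32)
            r=cv2.minAreaRect(P*1000); print(n,c,r,cv2.boundingRect(k))
E
```

```text
[ 0.19207125 -0.51507713  0.24770417] [[0.937, 0.349, -0.0], [0.349, -0.937, 0.002], [0.0, -0.001, -1.0]] 0.08571578259993745
top [0.522 0.019 0.698]
top red ((889.0928344726562, -224.28732299804688), (63.87274932861328, 68.70292663574219), 42.53788375854492) (449, 63, 36, 36)
top red ((624.0706176757812, -123.1251220703125), (99.67913055419922, 79.85527038574219), 82.72931671142578) (377, 195, 64, 56)
top yel ((635.65283203125, 3.0017776489257812), (78.90601348876953, 98.85826873779297), 3.104285955429077) (305, 189, 60, 47)
top yel ((558.4039916992188, 505.89599609375), (108.63578796386719, 128.14915466308594), 67.7509765625) (0, 198, 79, 93)
top grn ((630.4883422851562, 135.51690673828125), (96.88414764404297, 77.62278747558594), 86.67589569091797) (224, 186, 64, 51)
top grn ((526.9025268554688, 425.0015563964844), (76.20455932617188, 125.76946258544922), 69.84383392333984) (35, 221, 79, 85)
scene [1.106 0.201 0.503]
scene red ((623.7230224609375, -122.12699127197266), (101.82727813720703, 81.80204010009766), 82.68941497802734) (181, 163, 81, 46)
scene red ((873.8897705078125, -229.8133087158203), (76.43563842773438, 63.81256866455078), 45.24134063720703) (20, 266, 58, 48)
scene yel ((863.3569946289062, -128.07098388671875), (76.06077575683594, 63.290130615234375), 46.974788665771484) (95, 279, 58, 50)
scene yel ((634.9682006835938, 3.41485595703125), (83.51378631591797, 100.59388732910156), 2.291259527206421) (254, 183, 80, 46)
scene grn ((630.404541015625, 136.7021484375), (99.0404281616211, 80.6182632446289), 86.73562622070312) (342, 196, 81, 51)
scene grn ((586.1650390625, 431.604736328125), (61.97158432006836, 151.06964111328125), 69.85636138916016) (569, 204, 71, 83)
```

View pics/top0.png

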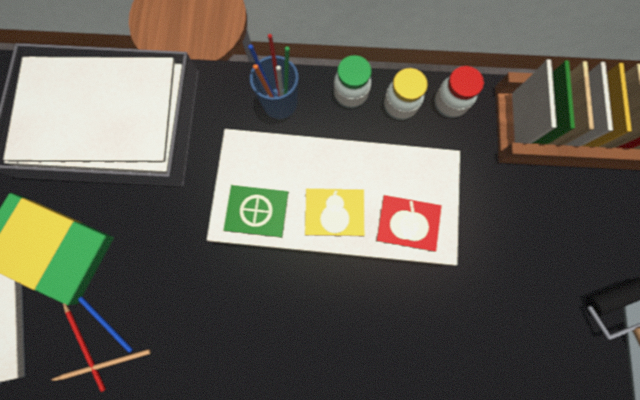

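View pics/scene0.png

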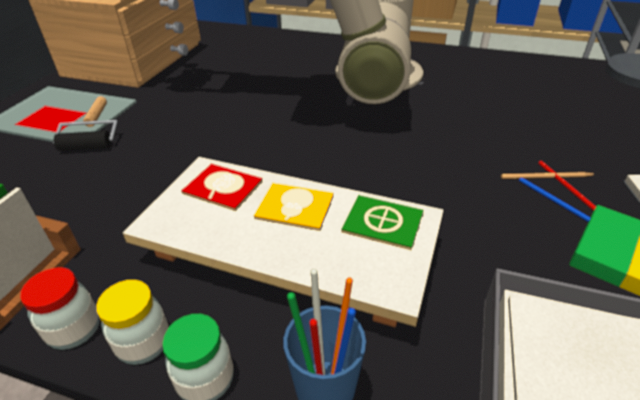

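The scene shows the three blocks on the board, with red at about (0.624, -0.123). The top view has board corners near (224,130), (460,150), (457,264) and (208,240). The next step is to get the board frame.

Run:
```python
from h import *
im=cv2.imread("pics/top0.png")[:,:,::-1]
m=cv2.inRange(cv2.cvtColor(im,cv2.COLOR_RGB2HSV),(0,0,150),(180,60,255))
roi=np.zeros_like(m); roi[115:285,200:475]=m[115:285,200:475]
k=max(cv2.findContours(roi,cv2.RETR_EXTERNAL,cv2.CHAIN_APPROX_NONE)[0],key=cv2.contourArea)
P=np.array([ray("top",p[0],.06)[:2] for p in k]).astype(np.float32)*1000
r=cv2.minAreaRect(P); print(r,cv2.boxPoints(r))
# front edge fit: lowest white row per column
cols=np.arange(225,450,3); fr=np.array([ray("top",(c,np.where(roi[:,c])[0].max()+.5),.06)[:2] for c in cols])
f=np.polyfit(fr[:,1],fr[:,0],1); print("front x = %.4f*y+%.4f"%tuple(f), np.std(fr[:,0]-np.polyval(f,fr[:,1])))
K,R,t=cam("scene"); s=env.observe(); c=K@(R@np.array(s["position"])+t); print(c[:2]/c[2])
for n in ("top","scene"):
    pass
```

```text
((668.33740234375, 1.0784759521484375), (421.3563232421875, 201.95689392089844), 87.4926986694336) [[ 558.23914 -204.98051]
 [ 760.0027  -213.81548]
 [ 778.43567  207.13747]
 [ 576.6721   215.97243]]
front x = 0.0437*y+0.5672 0.00048151587584401565
[141.7715372  -23.62670297]
```

```bash
python3 -m handwheel '[[[0,0,-0.01,0.1],[0,0,-0.01,0.1],[0,0,-0.01,0.1],[0,0,0,0.1],[0.03,-0.025,0,0]]]' 100 40
python3 -m handwheel '[[[0.035,-0.03,0,0],[0.035,-0.03,0,0],[0.035,-0.03,0,0],[0.035,-0.03,0,0],[0.035,-0.03,0,0]]]'
python3 -m handwheel '[[[0.035,-0.03,0,0],[0.035,-0.03,0,0],[0.035,-0.03,0,0],[0.035,-0.03,0,0],[0.035,-0.03,0,0]]]'
```

```text
time_s: 0.52
position: [0.2202, -0.4944, 0.2779]
tool_rot: [[0.999, -0.054, -0.001], [-0.054, -0.999, -0.001], [-0.001, 0.001, -1.0]]
ft_force: [0.8, 0.1, -0.2]
grip_width: 0.0852
time_s: 0.93
position: [0.3882, -0.3614, 0.2781]
tool_rot: [[0.999, -0.043, -0.0], [-0.043, -0.999, 0.0], [-0.0, -0.0, -1.0]]
ft_force: [0.6, -0.5, 0.2]
grip_width: 0.0857
time_s: 1.35
position: [0.5522, -0.2326, 0.278]
tool_rot: [[0.999, -0.043, -0.001], [-0.043, -0.999, 0.0], [-0.001, -0.0, -1.0]]
ft_force: [-0.1, -0.4, -0.6]
grip_width: 0.0855
```

Now test what the arm does at the reach limit, high above everything, because the row format has no tilt.

```bash
for i in 1; do python3 -m handwheel '[[[0.04,-0.01,-0.01,0],[0.04,-0.01,-0.01,0],[0.04,-0.01,-0.01,0],[0.04,-0.01,-0.01,0],[0.04,-0.01,-0.01,0]]]'; done
python3 -m handwheel '[[[0.04,0,0,0],[0.04,0,0,0],[0.04,0,0,0],[0.04,0,0,0],[0.04,0,0,0]]]'
python3 -c "
from h import *
print(np.round(env.observe()['q'],1))"
```

```text
time_s: 1.77
position: [0.736, -0.1958, 0.3233]
tool_rot: [[0.999, -0.042, 0.001], [-0.042, -0.999, -0.0], [0.001, -0.0, -1.0]]
ft_force: [0.9, -1.0, 0.5]
grip_width: 0.0852
time_s: 2.18
position: [0.8041, -0.1748, 0.2612]
tool_rot: [[0.995, -0.044, 0.089], [-0.042, -0.999, -0.021], [0.09, 0.017, -0.996]]
ft_force: [1.0, -0.1, -0.5]
grip_width: 0.0856
[-20.7  53.2  12.8   0.7 108.8  72.1]
```

```bash
python3 -m handwheel '[[[-0.03,0,-0.03,0],[-0.03,0,-0.03,0],[0,0,0,0]]]'
python3 -c "
from h import *
print(np.round(env.observe()['q'],1))"
```

```text
time_s: 2.43
position: [0.7369, -0.1712, 0.3222]
tool_rot: [[0.995, -0.044, 0.095], [-0.042, -0.999, -0.024], [0.095, 0.019, -0.995]]
ft_force: [0.0, -0.0, 2.7]
grip_width: 0.0851
[-22.3  42.   26.6   0.8 105.9  70.5]
```

```bash
for i in 1 2; do python3 -m handwheel '[[[0.03,0,-0.04,0],[0.03,0,-0.04,0],[0.03,0,-0.04,0],[0.03,0,-0.04,0],[0.03,0,-0.04,0]]]' | grep -v -e ft -e grip
python3 -c "
from h import *
print(np.round(env.observe()['q'],1))"; done
```

```text
time_s: 2.85
position: [0.7361, -0.15, 0.4183]
tool_rot: [[0.985, -0.045, 0.169], [-0.04, -0.998, -0.038], [0.17, 0.031, -0.985]]
[-21.   41.4  12.7   1.6 116.   72.3]
time_s: 3.27
position: [0.6999, -0.1242, 0.4989]
tool_rot: [[0.964, -0.049, 0.261], [-0.035, -0.998, -0.055], [0.263, 0.044, -0.964]]
[-20.3  34.9  12.7   2.5 117.   73.5]
```

The tool tilts at the reach limit and keeps the tilt, so I can tip the fingers outwards. I'll slide first at the present 15° of tilt. The next move goes down behind the red block with the fingers about 60 mm apart.

```bash
python3 -m handwheel '[[[-0.0105,-0.0018,0.0386,0],[-0.0105,-0.0018,0.0386,0],[-0.0105,-0.0018,0.0386,0],[-0.0105,-0.0018,0.0386,0],[-0.0105,-0.0018,0.0386,0]]]' 70 40 |grep pos
python3 -m handwheel '[[[-0.0105,-0.0018,0.0386,0],[-0.0105,-0.0018,0.0386,0],[-0.0105,-0.0018,0.0386,0],[-0.0105,-0.0018,0.0386,0],[0,0,0,0]]]'
python3 - <<'E'
from h import *
s=env.observe(); print(np.round(s['q'],1),s['position'],s['ft_force'])
snap("wrist","w1.png")
E
```

```text
position: [0.6999, -0.1243, 0.3009]
time_s: 4.1
position: [0.6971, -0.1233, 0.1332]
tool_rot: [[0.968, -0.048, 0.245], [-0.037, -0.998, -0.05], [0.247, 0.039, -0.968]]
ft_force: [-0.9, 0.7, -2.2]
grip_width: 0.0599
[-20.3  37.3  67.9   2.5  60.5  71.2] [ 0.69707683 -0.12326909  0.13320127] [-0.87849486  0.74666406 -2.19189449]
```

View pics/w1.png

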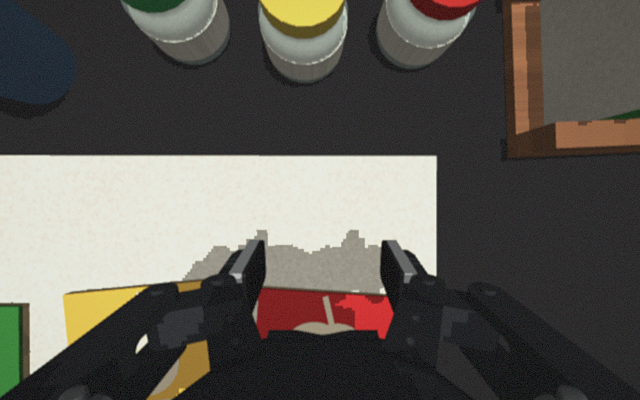

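The wrist view shows the two fingertips at columns 265 and 383, just beyond the red block's far edge (row 290), and centred on the apple's stem (column 330). Next I lower them to the paper by feel.

```bash
python3 -m handwheel '[[[-0.004,-0.001,0.023,0],[-0.004,-0.001,0.023,0],[0,0,0,0]]]' |grep -e pos -e ft
python3 -m handwheel '[[[-0.001,0,0.005,0],[0,0,0,0]]]' |grep -e pos -e ft
python3 -m handwheel '[[[-0.001,0,0.003,0],[0,0,0,0]]]' |grep -e pos -e ft
python3 - <<'E'
from h import *
env.get_image("wrist"); print(env.observe()['ft_force'])
E
```

```text
position: [0.7047, -0.1246, 0.0942]
ft_force: [-0.3, 0.0, -1.2]
position: [0.7061, -0.1253, 0.0923]
ft_force: [0.0, 0.0, 0.0]
position: [0.7054, -0.1252, 0.088]
ft_force: [0.4, -0.4, -0.5]
[-0.59200409  0.67086213  0.65470529]
```

```bash
for i in 1; do python3 -m handwheel '[[[-0.001,0,0.004,0],[0,0,0,0]]]' |grep -e pos -e ft; done
python3 -m handwheel '[[[-0.001,0,0.003,0],[0,0,0,0]]]' |grep -e pos -e ft
python3 -m handwheel '[[[-0.001,0,0.003,0],[0,0,0,0]]]' |grep -e pos -e ft
python3 - <<'E'
from h import *
snap("scene","s1.png"); im=cv2.imread("pics/s1.png")[120:260,140:340]; cv2.imwrite("pics/s1c.png",cv2.resize(im,(800,560)))
E
```

```text
position: [0.7049, -0.1252, 0.0822]
ft_force: [-0.6, -0.3, 0.1]
position: [0.7046, -0.1253, 0.0787]
ft_force: [0.2, 0.3, 0.5]
position: [0.7044, -0.1255, 0.0755]
ft_force: [-0.5, 0.1, -1.0]
```

View pics/s1c.png

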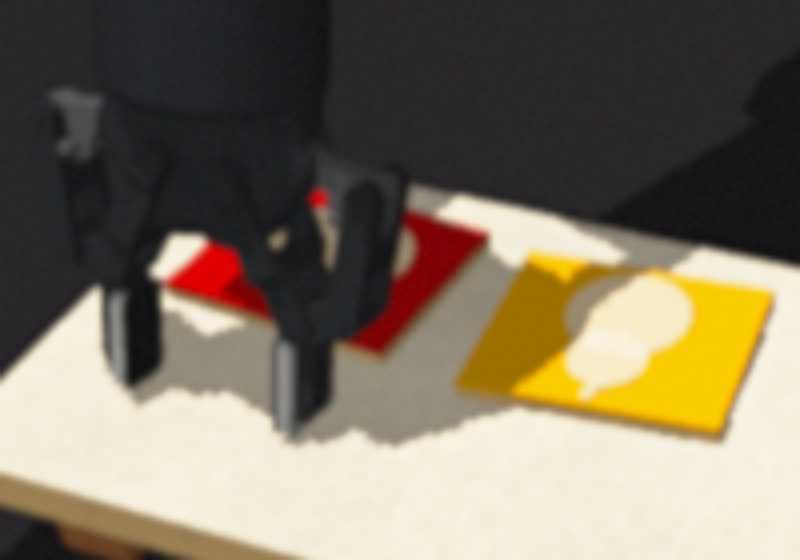

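The fingers stand behind the red block's far edge, with tips at crop pixels (130,385) and (290,435). A ray check will show whether they are centred.

```bash
python3 - <<'E'
from h import *
for p in((130,385),(290,435),(165,285),(380,352)): print(p,ray("scene",(140+p[0]/4,120+p[1]/4),.063 if p[1]>360 or p[0]==130 else .067).round(4))
E
python3 -m handwheel '[[[-0.001,0,0.003,0],[0,0,0,0]]]' |grep -e pos -e ft
python3 -m handwheel '[[[-0.001,0,0.003,0],[0,0,0,0]]]' |grep -e pos -e ft
```

```text
(130, 385) [ 0.708  -0.1604  0.063 ]
(290, 435) [ 0.7145 -0.091   0.063 ]
(165, 285) [ 0.6568 -0.1757  0.067 ]
(380, 352) [ 0.6685 -0.0776  0.067 ]
position: [0.7049, -0.1256, 0.0746]
ft_force: [-4.3, 0.6, 9.1]
position: [0.7051, -0.1257, 0.0742]
ft_force: [-11.3, 2.9, 24.2]
```

```bash
python3 -m handwheel '[[[0.0017,0,-0.0068,0],[-0.0097,0,-0.0025,0],[-0.0097,0,-0.0025,0],[-0.0097,0,-0.0025,0],[0,0,0,0]]]' |grep -e pos -e ft
cat >> h.py <<'E'
def red(n="scene",z=.068):
    im,d=env.get_image(n); hsv=cv2.cvtColor(im,cv2.COLOR_RGB2HSV)
    m=cv2.inRange(hsv,(0,100,40),(8,255,255))|cv2.inRange(hsv,(172,100,40),(180,255,255))
    P=np.array([ray(n,(u,v),z)[:2] for v,u in np.argwhere(m)]); P=P[(abs(P[:,0]-.6)<.12)&(P[:,1]<-.05)&(P[:,1]>-.22)]
    # board coords: distance out of front edge etc.
    c,s=np.cos(np.radians(2.5)),np.sin(np.radians(2.5)); a=c*(P[:,0]-.5672)-s*P[:,1]; b=s*(P[:,0]-.5672)+c*P[:,1]
    return a,b
E
python3 - <<'E'
from h import *
a,b=red(); print(np.percentile(a,[.5,99.5]).round(4),np.percentile(b,[.5,99.5]).round(4))
E
```

```text
position: [0.6729, -0.1238, 0.0765]
ft_force: [0.1, 0.1, -0.5]Traceback (most recent call last):
  File "<stdin>", line 2, in <module>
  File "h.py", line 13, in red
    P=np.array([ray(n,(u,v),z)[:2] for v,u in np.argwhere(m)]); P=P[(abs(P[:,0]-.6)<.12)&(P[:,1]<-.05)&(P[:,1]>-.22)]
                ~~~^^^^^^^^^^^
  File "h.py", line 7, in ray
    K,R,t=cam(n); c=-R.T@t; d=R.T@np.linalg.inv(K)@np.array([uv[0],uv[1],1.]); return c+d*(z-c[2])/d[2]
          ~~~^^^
  File "h.py", line 4, in cam
    p=env.camera_params(n); R=cv2.Rodrigues(np.array(p["rvec"],float))[0]
ValueError: time passes only in moves, steps and waits
```

```bash
sed -i 's/^def cam/import functools\n@functools.lru_cache(None)\ndef cam/' h.py
python3 -m handwheel '[[[-0.0097,0,-0.0025,0],[-0.0097,0,-0.0025,0],[0,0,0,0]]]' |grep -e pos -e ft
python3 - <<'E'
from h import *
a,b=red(); print(np.percentile(a,[.5,99.5]).round(4),np.percentile(b,[.5,99.5]).round(4))
E
```

```text
position: [0.6537, -0.123, 0.0764]
ft_force: [0.5, -0.6, 0.5]
[-0.0007  0.0835] [-0.1733 -0.0724]
```

```bash
python3 -m handwheel '[[[-0.0097,0,-0.0025,0],[-0.0097,0,-0.0025,0],[0,0,0,0]]]' |grep -e pos -e ft
python3 - <<'E'
from h import *
a,b=red(); print(np.percentile(a,[.5,99.5]).round(4),np.percentile(b,[.5,99.5]).round(4))
for lo in np.arange(-.175,-.075,.02):
    k=(b>lo)&(b<lo+.02)
    if k.sum()>20: print(lo.round(3),np.percentile(a[k],[1,99]).round(4))
E
```

```text
position: [0.634, -0.1221, 0.0762]
ft_force: [0.1, 0.8, 0.0]
[-0.0197  0.0639] [-0.1766 -0.0724]
-0.175 [-0.0176  0.0508]
-0.155 [-0.0095  0.0641]
-0.135 [-0.0183  0.0638]
-0.115 [-0.0121  0.0639]
-0.095 [-0.0201  0.061 ]
```

```bash
python3 -m handwheel '[[[-0.0063,0,-0.0016,0],[0,0,0,0],[0.0194,0,0.005,0],[0.0100,0.0016,-0.0386,0],[0.0100,0.0016,-0.0386,0]]]' |grep -e pos -e ft
python3 -m handwheel '[[[0.0100,0.0016,-0.0386,0],[0.0100,0.0016,-0.0386,0],[0.0100,0.0016,-0.0386,0],[0.0100,0.0016,-0.0386,0],[0.0100,0.0016,-0.0386,0]]]' 0 |grep -e pos -e ft
python3 - <<'E'
from h import *
for n in("scene","top"):
    a,b=red(n); print(n,np.percentile(a,[.5,99.5]).round(4),np.percentile(b,[.5,99.5]).round(4),len(a))
    for lo in np.arange(-.175,-.075,.02):
        k=(b>lo)&(b<lo+.02)
        if k.sum()>20: print(lo.round(3),np.percentile(a[k],[1,99]).round(4))
E
```

```text
position: [0.6466, -0.1221, 0.1539]
ft_force: [0.9, -1.2, 0.9]
position: [0.6445, -0.1213, 0.3577]
ft_force: [0.3, -0.2, 0.1]
scene [-0.0276  0.0581] [-0.1762 -0.0722] 1312
-0.175 [-0.027   0.0579]
-0.155 [-0.0274  0.0584]
-0.135 [-0.0278  0.0578]
-0.115 [-0.0271  0.0575]
-0.095 [-0.0264  0.0572]
top [-0.0233  0.0572] [-0.1619 -0.0734] 1338
-0.175 [0.032  0.0571]
-0.155 [-0.0156  0.0572]
-0.135 [-0.0235  0.0573]
-0.115 [-0.0232  0.0571]
-0.095 [-0.0226  0.0563]
```

The block now overhangs by about 24 mm, square to the edge. Next I ratchet the tilt at the reach limit up to about 70°.

```bash
python3 -m handwheel '[[[0.03,-0.04,-0.03,0],[0.03,-0.04,-0.03,0],[0.03,-0.04,-0.03,0],[0.03,-0.04,-0.03,0],[0.03,-0.04,-0.03,0]]]' |grep -A2 -e pos
for i in 1 2; do python3 -m handwheel '[[[0.04,-0.005,-0.04,0],[0.04,-0.005,-0.04,0],[0.04,-0.005,-0.04,0],[0.04,-0.005,-0.04,0],[0.04,-0.005,-0.04,0]]]' | grep -v -e ft -e grip
python3 -c "
from h import *
print(np.round(env.observe()['q'],1))"; done
```

```text
position: [0.7247, 0.0214, 0.4779]
tool_rot: [[0.964, -0.048, 0.26], [-0.035, -0.998, -0.055], [0.262, 0.044, -0.964]]
ft_force: [-0.1, -1.0, 0.6]
time_s: 8.5
position: [0.6968, 0.0323, 0.5431]
tool_rot: [[0.931, -0.048, 0.362], [-0.03, -0.998, -0.053], [0.364, 0.038, -0.931]]
[ -6.9  31.6  12.7  -0.6 114.2  85.1]
time_s: 8.92
position: [0.6612, 0.0444, 0.6029]
tool_rot: [[0.889, -0.044, 0.455], [-0.025, -0.999, -0.048], [0.456, 0.032, -0.889]]
[ -6.4  26.6  12.7   0.2 113.5  85.8]
```

```bash
for i in 1 2 3; do python3 -m handwheel '[[[0.0417,-0.005,-0.025,0],[0.0417,-0.005,-0.025,0],[0.0417,-0.005,-0.025,0],[0.0417,-0.005,-0.025,0],[0.0417,-0.005,-0.025,0]]]' | grep -v -e ft -e grip
python3 -c "
from h import *
print(np.round(env.observe()['q'],1))"; done
```

```text
time_s: 9.33
position: [0.6554, 0.054, 0.6376]
tool_rot: [[0.834, -0.039, 0.55], [-0.019, -0.999, -0.042], [0.551, 0.024, -0.834]]
[ -5.9  24.2  12.8   0.9 109.5  86.5]
time_s: 9.75
position: [0.6357, 0.0626, 0.6822]
tool_rot: [[0.766, -0.033, 0.641], [-0.015, -0.999, -0.034], [0.642, 0.016, -0.766]]
[ -5.6  20.9  12.7   1.7 106.4  87.1]
time_s: 10.17
position: [0.6055, 0.07, 0.7304]
tool_rot: [[0.69, -0.026, 0.723], [-0.012, -1.0, -0.025], [0.724, 0.009, -0.69]]
[ -5.6  17.1  12.7   2.7 103.8  87.5]
```

Tilt is 46°; three or four more.

```bash
for i in 1 2 3; do python3 -m handwheel '[[[0.0417,0,-0.01,0],[0.0417,0,-0.01,0],[0.0417,0,-0.01,0],[0.0417,0,-0.01,0],[0.0417,0,-0.01,0]]]' | grep -v -e ft -e grip
python3 -c "
from h import *
print(np.round(env.observe()['q'],1))"; done
```

```text
time_s: 10.58
position: [0.6163, 0.0547, 0.757]
tool_rot: [[0.602, -0.019, 0.798], [-0.01, -1.0, -0.017], [0.798, 0.002, -0.602]]
[-8.  16.4 12.8  5.5 98.1 86.5]
time_s: 11.0
position: [0.6066, 0.0437, 0.7952]
tool_rot: [[0.503, -0.013, 0.864], [-0.008, -1.0, -0.01], [0.864, -0.002, -0.503]]
[-10.4  14.3  12.7   8.4  93.5  85.7]
time_s: 11.42
position: [0.582, 0.0347, 0.8386]
tool_rot: [[0.399, -0.007, 0.917], [-0.007, -1.0, -0.005], [0.917, -0.004, -0.399]]
[-13.2  11.4  12.7  11.8  89.9  85. ]
```

```bash
python3 -m handwheel '[[[0.0417,0,-0.01,0],[0.0417,0,-0.01,0],[0.0417,0,-0.01,0],[0.0417,0,-0.01,0],[0,0,0,0]]]' 70| grep -v -e ft
cat >> h.py <<'E'
def togo(target):
    s=env.observe(); R=np.array(s["tool_rot"]); p=np.array(s["position"]); d=np.array(target)-p
    print("pos",p.round(4),"tool-delta",(R.T@d).round(4),"rows@40",np.linalg.norm(d)/.04, "q",np.round(s["q"],1),"z",R[:,2].round(3),"y",R[:,1].round(3),"F",np.round(s["ft_force"],1))
E
python3 -c "
from h import *
togo((.45,-.125,.25))"
```

```text
time_s: 11.83
position: [0.5503, 0.0291, 0.877]
tool_rot: [[0.31, -0.004, 0.951], [-0.006, -1.0, -0.002], [0.951, -0.005, -0.31]]
grip_width: 0.0591
pos [0.5503 0.0291 0.877 ] tool-delta [-0.6263  0.1576  0.0996] rows@40 16.33524336653046 q [-16.1   8.4  12.7  15.1  87.7  84.6] z [ 0.951 -0.002 -0.31 ] y [-0.004 -1.    -0.005] F [-0.2  0.2  0.3]
```

```bash
for i in 1; do python3 -m handwheel '[[[-0.037,0.0093,0.006,0],[-0.037,0.0093,0.006,0],[-0.037,0.0093,0.006,0],[-0.037,0.0093,0.006,0],[-0.037,0.0093,0.006,0]]]'|grep pos; python3 -m handwheel '[[[-0.037,0.0093,0.006,0],[-0.037,0.0093,0.006,0],[-0.037,0.0093,0.006,0],[-0.037,0.0093,0.006,0],[-0.037,0.0093,0.006,0]]]'|grep pos;python3 -m handwheel '[[[-0.037,0.0093,0.006,0],[-0.037,0.0093,0.006,0],[-0.037,0.0093,0.006,0],[-0.037,0.0093,0.006,0],[-0.037,0.0093,0.006,0]]]'|grep pos;  done
python3 -c "
from h import *
togo((.45,-.125,.045))"
```

```text
position: [0.5262, -0.0124, 0.7072]
position: [0.4962, -0.0581, 0.5223]
position: [0.4672, -0.1026, 0.3422]
pos [ 0.4672 -0.1026  0.3422] tool-delta [-0.2873  0.0237  0.0776] rows@40 7.462885529316865 q [-50.1  -3.9 120.2  89.   46.6 -18.9] z [ 0.949 -0.001 -0.316] y [-0.002 -1.    -0.004] F [ 0.4 -0.1 -0.2]
```

```bash
python3 -m handwheel '[[[-0.036,0.003,0.0095,0],[-0.036,0.003,0.0095,0],[-0.036,0.003,0.0095,0],[-0.036,0.003,0.0095,0],[0,0,0,0]]]'|grep pos
python3 -c "
from h import *
togo((.46,-.125,.045))"
```

```text
position: [0.4607, -0.1123, 0.211]
pos [ 0.4607 -0.1123  0.211 ] tool-delta [-0.157   0.0153  0.0531] rows@40 4.161486019662248 q [-53.   16.3 134.5 113.6  56.2 -60.9] z [ 0.946  0.009 -0.325] y [ 0.004 -1.    -0.016] F [ 0.1  0.5 -0.2]
```

```bash
python3 -c "
from h import *
togo((.495,-.125,.1))"
python3 -m handwheel '[[[-0.025,0.004,0.017,0],[-0.025,0.004,0.017,0],[-0.025,0.004,0.017,0],[0,0,0,0]]]'|grep pos
python3 -c "
from h import *
togo((.498,-.125,.036))"
```

```text
pos [ 0.4607 -0.1123  0.211 ] tool-delta [-0.0936  0.0146  0.0684] rows@40 2.9214556297644045 q [-53.   16.3 134.5 113.6  56.2 -60.9] z [ 0.946  0.009 -0.325] y [ 0.004 -1.    -0.016] F [ 0.1  0.5 -0.2]
position: [0.4872, -0.1236, 0.1246]
pos [ 0.4872 -0.1236  0.1246] tool-delta [-0.0803  0.0029  0.0387] rows@40 2.230594293859909 q [-50.   36.2 135.9 126.9  66.4 -82.3] z [ 0.947  0.011 -0.321] y [ 0.006 -1.    -0.017] F [-0.1 -0.7 -0.4]
```

```bash
python3 -c "
from h import *
snap('scene','s2.png')"
```

```text
(no output)
```

View pics/s2.png

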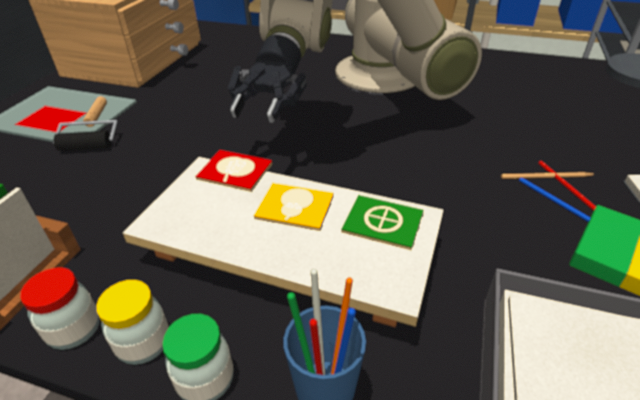

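The scene view shows the gripper pointing outwards and slightly down, with fingertips at about (235,110) and (270,112), in front of the red block's overhang. Nothing is in the way.

```bash
python3 -m handwheel '[[[-0.025,0.001,0.011,0],[-0.025,0.001,0.011,0],[0,0,0,0]]]'|grep -e pos -e ft
python3 -m handwheel '[[[-0.012,0,0.006,0],[-0.012,0,0.006,0],[0,0,0,0]]]'|grep -e pos -e ft
python3 -c "
from h import *
togo((.533,-.124,.036))"
```

```text
position: [0.4914, -0.1244, 0.0737]
ft_force: [-0.4, 0.0, 0.0]
position: [0.4953, -0.124, 0.0513]
ft_force: [0.3, -0.1, 0.1]
pos [ 0.4953 -0.124   0.0513] tool-delta [-0.0028  0.0003  0.0406] rows@40 1.0166793357690256 q [-48.8  52.4 136.3 132.5  77.6 -96.3] z [ 0.95   0.009 -0.312] y [ 0.007 -1.    -0.007] F [ 0.3 -0.1  0.1]
```

```bash
python3 -m handwheel '[[[-0.0155,0,0.005,0],[0.0062,0,0.019,0],[0,0,0,0]]]'|grep -e pos -e ft
python3 -m handwheel '[[[0.0045,0,0.0145,0],[0,0,0,0]]]'|grep -e pos -e ft
python3 -c "
from h import *
togo((.535,-.124,.036))
im,_=snap('top','t2.png')
cv2.imwrite('pics/t2c.png',cv2.resize(im[180:400,300:520,::-1],(600,600)))"
```

```text
position: [0.5165, -0.1239, 0.0357]
ft_force: [0.4, 1.2, 0.4]
position: [0.5312, -0.1235, 0.0363]
ft_force: [-1.0, -0.5, 0.9]
pos [ 0.5312 -0.1235  0.0363] tool-delta [0.0009 0.0005 0.0037] rows@40 0.09586222040087843 q [-43.6  52.7 130.3 136.6  74.1 -91.9] z [ 0.951  0.009 -0.31 ] y [ 0.008 -1.    -0.004] F [-1.  -0.5  0.9]
```

View pics/t2c.png

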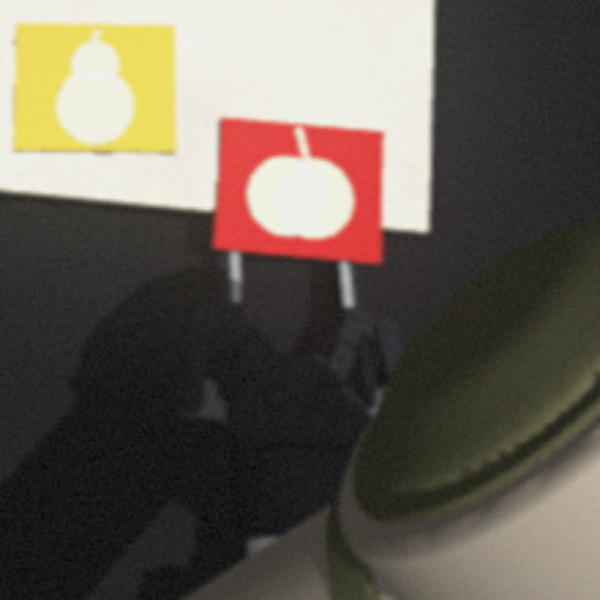

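Both fingers (crop columns 235 and 345, rows 250–305) reach under the overhang, within the red block's columns 215–383. I push in 5 mm, then lift.

```bash
python3 -m handwheel '[[[0.0016,0,0.0045,0],[0,0,0,0],[0.0095,0,-0.0031,0],[0,0,0,0]]]'|grep -e pos -e ft
python3 -m handwheel '[[[0.0079,0,-0.0026,0],[0.0079,0,-0.0026,0],[0.0079,0,-0.0026,0],[0.0079,0,-0.0026,0],[0,0,0,0]]]'|grep -e pos -e ft
python3 -c "
from h import *
togo((.542,-.124,.096))
im,_=snap('scene','s3.png')
cv2.imwrite('pics/s3c.png',cv2.resize(im[60:240,140:340,::-1],(666,600)))"
```

```text
position: [0.5342, -0.1236, 0.0434]
ft_force: [-0.1, 0.5, 0.1]
position: [0.5343, -0.1239, 0.0763]
ft_force: [0.4, 0.1, -1.2]
pos [ 0.5343 -0.1239  0.0763] tool-delta [0.0211 0.     0.0011] rows@40 0.5288281812627779 q [-43.1  44.8 129.7 135.   67.8 -85.5] z [ 0.949  0.007 -0.315] y [ 0.005 -1.    -0.007] F [ 0.4  0.1 -1.2]
```

View pics/s3c.png

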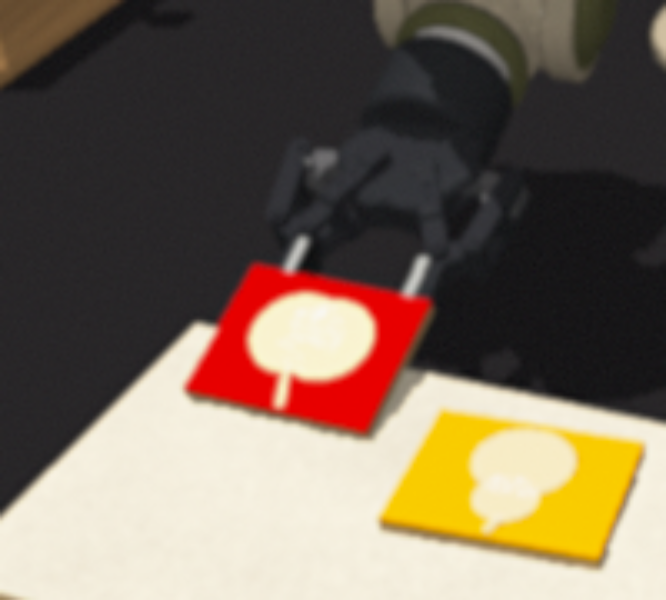

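The block is tipping up on its far edge, held evenly by both fingers. Far-edge corners are at crop (188,392) and (368,433), so I check the pivot from those.

```bash
python3 -c "
from h import *
print(ray('scene',(196.4,177.6),.067),ray('scene',(250.4,189.9),.067))"
```

```text
[ 0.61877246 -0.17083955  0.067     ] [ 0.62262151 -0.07363453  0.067     ]
```

```bash
python3 -m handwheel '[[[0.0105,0,0.0005,0],[0.0105,0,0.0005,0],[0.0087,0,0.004,0],[0.0087,0,0.004,0],[0,0,0,0]]]'|grep -e pos -e ft
python3 -c "
from h import *
togo((.571,-.124,.120))
im,_=snap('scene','s4.png')
cv2.imwrite('pics/s4c.png',cv2.resize(im[60:240,140:340,::-1],(666,600)))"
```

```text
position: [0.5559, -0.1241, 0.1095]
ft_force: [-0.0, 0.1, -0.4]
pos [ 0.5559 -0.1241  0.1095] tool-delta [ 0.0147 -0.0001  0.011 ] rows@40 0.45968542905006193 q [-40.6  38.5 125.7 134.   60.2 -77.7] z [ 0.949  0.008 -0.314] y [ 0.006 -1.    -0.007] F [-0.   0.1 -0.4]
```

View pics/s4c.png

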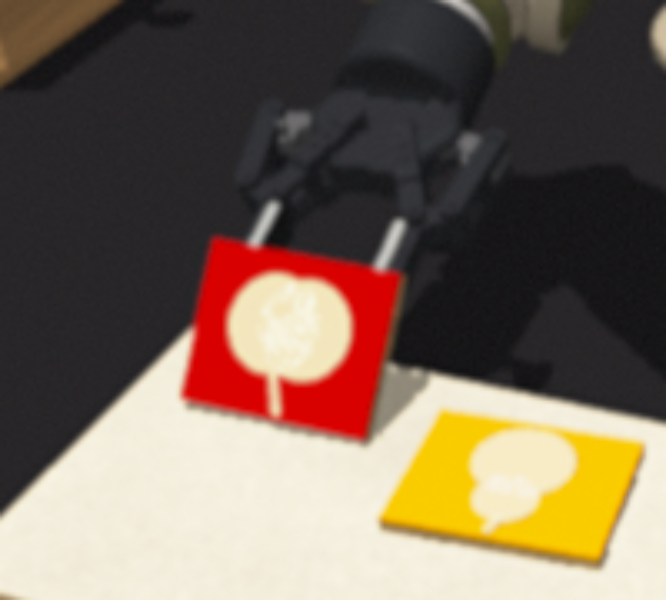

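The block stands at about 45° and its pivot edge has not moved. I continue the arc past upright.

```bash
python3 -m handwheel '[[[0.0074,0,0.0055,0],[0.0074,0,0.0055,0],[0.0057,0,0.0076,0],[0.0057,0,0.0076,0],[0,0,0,0]]]'|grep -e pos -e ft
python3 -m handwheel '[[[0.0035,0,0.0089,0],[0.0035,0,0.0089,0],[0.001,0,0.0097,0],[0.001,0,0.0097,0],[0,0,0,0]]]'|grep -e pos -e ft
python3 -c "
from h import *
togo((.645,-.124,.118))
im,_=snap('scene','s5.png')
cv2.imwrite('pics/s5c.png',cv2.resize(im[60:240,140:340,::-1],(666,600)))"
```

```text
position: [0.589, -0.124, 0.1251]
ft_force: [-0.2, 0.3, 0.5]
position: [0.6275, -0.1237, 0.1213]
ft_force: [0.5, 0.6, -0.5]
pos [ 0.6275 -0.1237  0.1213] tool-delta [0.0024 0.0004 0.0177] rows@40 0.44589557575239286 q [-33.8  37.6 114.4 135.5  49.7 -69.2] z [ 0.949  0.008 -0.316] y [ 0.006 -1.    -0.008] F [ 0.5  0.6 -0.5]
```

View pics/s5c.png

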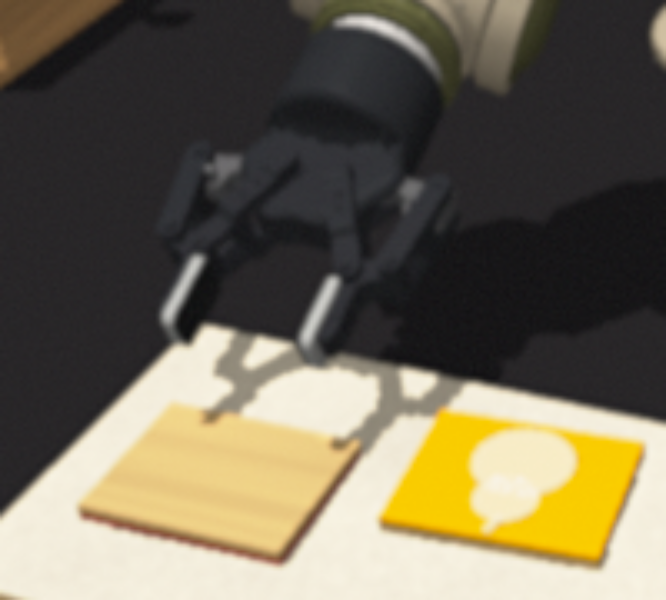

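The block now lies flat, plywood back up, at crop x 80–360, y 403–560, wholly on the board. I withdraw and check.

```bash
python3 -m handwheel '[[[0.02,0,-0.02,0],[0.02,0,-0.03,0],[0.01,0,-0.03,0],[0,0,0,0],[0,0,0,0]]]'|grep -e time -e pos -e ft
python3 - <<'E'
from h import *
im,_=snap("scene","s6.png"); hsv=cv2.cvtColor(im,cv2.COLOR_RGB2HSV)
for c,a,b,s in(("yel",20,34,150),("grn",40,85,90),("wood",10,19,60)):
    m=cv2.inRange(hsv,(a,s,60),(b,255,255)); m[:,:140]=0; m[:155]=0; m[255:]=0; m[:,440:]=0
    for k in sorted(cv2.findContours(m,0,1)[0],key=cv2.contourArea)[-1:]:
        P=np.array([ray("scene",p[0],.068)[:2] for p in k]).astype(np.float32)*1000; print(c,cv2.minAreaRect(P))
E
```

```text
time_s: 17.42
position: [0.5656, -0.1249, 0.1956]
ft_force: [-0.0, -0.6, 0.1]
yel ((636.0234985351562, 4.113346099853516), (81.46595001220703, 99.50499725341797), 2.112290382385254)
grn ((630.3797607421875, 136.71456909179688), (99.01378631591797, 80.70886993408203), 86.69602966308594)
wood ((775.5956420898438, -129.96163940429688), (90.8785171508789, 18.706741333007812), 87.522705078125)
```

Run:
```python
from h import *
for p in((80,510),(283,552),(360,443),(172,403)):
    q=ray("scene",(140+p[0]/3.33,60+p[1]/3.33),.068); c,s=np.cos(.0436),np.sin(.0436); print("from front",(c*(q[0]-.5672)-s*q[1]).round(3),"y",(s*(q[0]-.668)+c*q[1]).round(3))
print(env.close_job())
```

```text
from front 0.15 y -0.17
from front 0.144 y -0.072
from front 0.068 y -0.075
from front 0.07 y -0.174
the job is handed in; nothing more can be done
None
```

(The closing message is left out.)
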